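Reverse the ratchet and clamp the filter vessel

ROBOT

A 6-joint arm with a two-finger parallel gripper is mounted at the origin on a cart in front of the work surface, level with it; the furniture and walls round the work are solid. World frame = base frame: x ahead of the robot, y to its left, z up, the work surface at z = 0. Lengths are in m, angles in rad, forces in N, time in s.
With the tool pointing down it reaches from about 0.225 to 0.725 m from the base axis. Payload 3.1 kg.
Tool frame: the origin (TCP) lies between the finger pads; the fingertips stand 8 mm ahead of it and the grasp point (between the pads) lies 11 mm behind it; z points along the fingers, y is the line along which they close (so a half turn about z gives the same grasp; the last joint's range is limited). The gripper opens to 85 mm and grips with 20 to 120 N. Pads are 22 mm wide; open, the fingers measure 114 mm over their backs; the gripper's body (76 mm by 85 mm) begins 54 mm behind the grasp point. The pads swing forward as they close: fully open they stand 13 mm farther back than shut.
Start: joints at [-1.396, 0.048, 0.099, 1.622, 0, 1.443], TCP at [0.157, -0.501, 0.239] pointing down, gripper open.
Joint ranges: [-2.91, 2.91], [-0.99, 1.94], [-1.21, 1.42], [-2.12, 2.29], [-1.49, 1.47], [-3.14, 3.14]. Speed limits (rad/s): [2.79, 2.79, 3.14, 3.14, 3.14, 3.14].

INTERFACE

Orientations are given as a unit quaternion [x, y, z, w].
In Python, from station import state, snapshot, camera_info, close_job, look_for gives the robot as it stands.
- The arm moves only by the tool carry_out, never from a script. Its argument "moves" is text: rows parted by semicolons, each of 7 numbers parted by spaces: the shift along the tool's x, y, z each as a share of 0.2 m, from -1 to 1, then the turn, a rotation vector about the tool's x, y, z each as a share of 30 degrees, from -1 to 1, then the opening, from 0 (shut) to 1 (fully open). In form: tx ty tz rx ry rz claw; .... A call has 1 to 5 rows; each row is the pose to reach, as a shift and turn from the pose commanded when the call began, along the tool's axes at that moment; what a row does not reach only later rows make up. A row lasts 1/10 s, in which the tool goes at most 50 mm and 8.59 degrees, less where a joint would pass 70% of its speed; a pose out of reach is approached as far as the arm can. A call with a number of a shift or a turn outside -1 to 1 is refused whole. A call with a gripper value outside its range is refused whole. The fingers move at their own pace and stop on an object; the grip force is fixed at half the most. Time passes only in rows, so rows that repeat a pose let the fingers close. It gives the time, the measured TCP pose, the force, the opening and the grip force at its end, in the units of the state.
- state(): the state, without advancing time (a new reading comes with each control period).
- snapshot(name): name is "scene" or "top" or "wrist"; returns the picture (420x560x3 uint8, red, green, blue); there is no depth.
- camera_info(name): a dict with "mtx" (3x3 intrinsics, pixels), "rvec" (rotation vector, rad) and "tvec" (3), from world to camera coordinates, as OpenCV has them; the wrist camera has in their place "tool_from_camera" (4x4, takes a point from camera to tool coordinates, whose origin is the TCP and whose axes are the flange's). Camera axes: x right, y down, z forward; pixel columns grow to the right and rows downward; lengths in m; the calibration is good to about 2 mm. A picture is of the moment at which its call begins: read the wrist's pose just before it. camera_info takes no time and is no camera call.
- close_job(): hands the job in; it is judged then, once.
Trained networks look in the newest picture that a camera, given by its name, has taken for a name from the list of things; names that differ only in an ending like _2 or _b are one class to them, and where a whole thing is asked for, a point or a joint stands for the part that bears it (a point fixed in the world has none). Each returns a list of dicts, best first, with "confidence" (0 to 1); they miss things now and then, are a little off and sometimes report something else, mostly with a low value. They report only what shows in the picture. A call takes as long as a camera call.
- look_for(label, camera): "position" ([x, y, z] in m, in world coordinates, good to about 4 mm: the middle of the surface that is visible of it).
The state is a dict: "t": time; "joint_pos": joint angles; "qvel": joint speeds; "effort": joint torques, N m; "tcp_pos": TCP position; "tcp_rot": TCP orientation; "contact_force": force on the tool from outside, world axes, zero at the start; "moment": the same for the moment, N m; "opening": opening from 0.0 (shut) to 1.0 (fully open); "gripper_force": force on a finger pad.
Only numpy, scipy, OpenCV 4.12 (cv2) and the standard library are available. Lean on these libraries where they do the work, as an engineer would, in place of code of your own. Each camera call takes 0.05 s, during which the arm holds its last target. There are 200 camera calls.

TASK

The ratchet handle on top of the steel filter vessel is still set to loosen: flip its red direction lever fully over to tighten, then, before turning the screw, swing the handle back anticlockwise past the middle of its travel to feel that it free-wheels. Now work the handle to and fro, as many strokes as it takes, until the clamp screw has the lid firmly down on its seal, that is until the clockwise pull at the middle of the rubber grip has risen to about 10 N; at 16 N the seal is crushed. Never turn the screw while the lever is on loosen, do not knock over or push aside the things around, and let go.

Things in the scene. Friction and masses are not known exactly. Their poses are not given: they have to be found in the camera images.
- filter_vessel: Bench pressure filter, fixed: steel pot on a 122 x 166 mm base plate, aluminium lid, and over it a blue bridge bar on two tie rods (66 mm off along the vessel's y, black caps, tops at z = 186 mm). The vertical clamp screw goes through the bridge and carries the ratchet handle. Origin: on the screw axis at worktop height, z up. The handle at joint 0 points along the vessel's own -x.
- ratchet_handle (a joint): Swing of the handle about the screw axis, rad, 0 = along the vessel's -x, positive CLOCKWISE from above, stops at +-1.2, starts 0.2 to 0.45. Stays where left. 20 teeth: up to 0.32 rad of a stroke is lost before it bites. Lever on tighten: clockwise turns the screw, anticlockwise free-wheels with clicks, 1.5 to 2.5 N at the grip; on loosen the other way round.
- handle_grip (a point): Middle of the black rubber grip, on its axis, 140 mm from the screw axis, z = 173.5 mm. Round bar 21 mm thick, 90 to 190 mm from the axis, free all round; its -x points outwards. Clockwise pull here, on tighten: 3.6 N while the screw runs free; with the foot on the lid it gains some 13 N per rad: 10 N is firm (8 to 12 will do), 16 N crushes. Felt only in motion.
- direction_lever (a joint): Red direction lever on top of the ratchet head, rad, from the handle's line, positive = clockwise from above; -0.40 (stop, tip turned anticlockwise) = loosen, +0.40 (stop, tip turned clockwise) = tighten. It snaps over the middle and stays at either stop. Its vertical hinge lies 29 mm from the screw axis, towards the grip.
- lever_tip (a point): In the red thumb tab at the lever's end, 28 mm from the lever's hinge, which it points away from, towards the grip. Tab: upright, 12 mm along the lever, 10 mm wide, top at z = 205 mm; this point at z = 198 mm. Head and neck below it end at z = 185 mm; free on both sides above that. 1 to 3 N sideways flips it; pushed on at its clockwise stop with 3 to 4 N, the handle comes along.
- screw_mark (a point): White paint mark on the knurled collar (42 mm across, z = 151 to 161 mm) just under the ratchet head; the collar turns with the clamp screw. The mark is 21 mm from the screw axis.
- clamp_foot: Brass foot at the lower end of the clamp screw, 32 mm across; origin at the middle of its underside. It turns with the screw and goes down 5 mm per clockwise turn. At the start it is somewhere between 0.5 and 1.8 mm above the lid.
- lid: Aluminium lid of the vessel, 100 mm across, 12 mm thick, origin at the middle of its underside (z = 91 mm); it rests on a firm rubber seal and gives only a fraction of a millimetre when it is clamped.
- buffer_bottle: White reagent bottle with a green cap, 60 x 60 x 135 mm, loose, standing left of the vessel; origin at the middle of its foot. Leave it alone.
- saline_bottle: Small white bottle, 48 x 48 x 105 mm, loose, standing to the left; origin at the middle of its foot. Leave it alone.
- sample_cup: Sample cup with a red lid, 64 x 64 x 70 mm, loose, standing to the right; origin at the middle of its foot. Leave it alone.
- forceps: Steel forceps, 122 x 12 x 8 mm, loose, lying to the right; origin in the middle. Leave them alone.

How it is judged:
On the way, in this order (a step that is already met when the one before it is completed fails the run):
1. the red direction lever is over on tighten (value of joint direction_lever above 0.3 rad), for 0.1 s.
2. with the lever on tighten the handle has been swung back anticlockwise past the middle of its travel, and the screw has not turned (value of joint direction_lever above 0.3 rad and value of joint ratchet_handle below -0.05 rad and distance of screw_mark from where it was at the start of the episode below 0.006 m), for 0.1 s.
At the end, for the whole second after the job is handed in: The clamp foot bears on the lid with 45 to 140 N (what a clockwise pull of about 8 to 12 N at the middle of the grip gives), the direction lever is on tighten and the handle is at rest (contact force between clamp_foot and lid between 45 and 140 N and value of joint direction_lever above 0.3 rad and velocity of joint ratchet_handle between -0.05 and 0.05 rad/s); the robot touches nothing.
It fails at once if the screw is turned while the lever is on loosen (value of joint direction_lever below 0 rad and distance of screw_mark from where it was at the start of the episode above 0.006 m).
It fails at once if the seal is crushed: the foot presses on the lid with more than 185 N (some 16 N at the grip) (contact force between clamp_foot and lid above 185 N).
It fails at once if a bottle, the cup or the forceps is pushed more than 20 mm or tipped (distance of any of buffer_bottle, saline_bottle, sample_cup, forceps from where it was at the start of the episode above 0.02 m or angle between any of buffer_bottle, saline_bottle, sample_cup's own z axis and vertical above 0.3 rad).
It also fails if it takes over 64 s, if anything falls off the work surface, if the arm or the gripper's body presses on something with over 40 N, if the wrist force passes 120 N, or if a joint passes its speed limit or range.

## Working session

There is one attempt and no reset: what is moved stays moved. The work goes in short steps, Python scripts to look and compute and a tool call to move; the robot and the scene stay as the last step left them, time stands still between calls to the robot, and variables do not carry over. Pictures are saved under pics/ and viewed, at most 14 in all, crops included, and the job is handed in when it is done.

Besides the shell and the picture viewer there is one more tool, called after "Emit:" as name(argument=value, ...) on one line, values as JSON. carry_out: Moves the arm, as the interface text tells. Shift numbers are shares of 0.2 m and turn numbers shares of 30 degrees, none past 1 either way. Its arguments: {"type":"object","properties":{"moves":{"type":"string"}},"required":["moves"]}

```bash
mkdir -p pics; ls
cat > h.py <<'E'
from station import *
import numpy as np, cv2
from scipy.spatial.transform import Rotation as R
def save(n,img): cv2.imwrite('pics/'+n,cv2.cvtColor(np.ascontiguousarray(img),cv2.COLOR_RGB2BGR))
def ray(cam,px,z):
    c=camera_info(cam); K=np.array(c['mtx']);Rm=cv2.Rodrigues(np.array(c['rvec'],float))[0];t=np.array(c['tvec'],float).ravel()
    o=-Rm.T@t; d=Rm.T@np.linalg.inv(K)@np.array([px[0],px[1],1.]); return o+d*(z-o[2])/d[2]
def proj(cam,p):
    c=camera_info(cam); return cv2.projectPoints(np.array(p,float).reshape(-1,1,3),np.array(c['rvec'],float),np.array(c['tvec'],float),np.array(c['mtx']),None)[0].reshape(-1,2)
E
python3 - <<'E'
from h import *
s=state();print(s['t'],s['tcp_pos'],s['tcp_rot'],s['opening'],s['contact_force'])
a=snapshot('scene');b=snapshot('top');save('scene.png',a);save('top.png',b)
for c in ('top','scene'):
  for n in ['filter_vessel','handle_grip','lever_tip','screw_mark','lid','buffer_bottle','saline_bottle','sample_cup','forceps']:
    print(c,n,[(np.round(d['position'],3).tolist(),round(d['confidence'],2)) for d in look_for(n,c)[:2]])
print(state()['t'])
E
```

```text
pics
0.0 [ 0.15643584 -0.50052059  0.23812403] [ 9.88561317e-01  1.50814925e-01 -1.59700524e-05 -1.17529478e-03] 1.0011987445676838 [-0.14514883  0.21334362  1.10196883]
top filter_vessel []
top handle_grip [([0.546, -0.292, 0.186], 0.66), ([0.58, -0.034, 0.1], 0.53)]
top lever_tip [([0.541, -0.286, 0.186], 0.4)]
top screw_mark [([0.572, -0.32, 0.186], 0.48)]
top lid [([0.539, -0.32, 0.106], 0.78)]
top buffer_bottle [([0.579, -0.034, 0.099], 0.73)]
top saline_bottle [([0.543, 0.049, 0.084], 0.65)]
top sample_cup [([0.559, -0.576, 0.068], 0.75), ([0.54, -0.286, 0.188], 0.7)]
top forceps [([0.484, -0.578, 0.005], 0.62), ([0.564, -0.577, 0.066], 0.2)]
scene filter_vessel [([0.543, -0.348, 0.111], 0.73)]
scene handle_grip [([0.553, -0.315, 0.182], 0.73), ([0.535, 0.049, 0.055], 0.65)]
scene lever_tip []
scene screw_mark [([0.474, -0.594, 0.007], 0.17)]
scene lid [([0.55, -0.328, 0.102], 0.52)]
scene buffer_bottle [([0.577, -0.039, 0.075], 0.74)]
scene saline_bottle [([0.538, 0.05, 0.055], 0.8), ([0.554, -0.328, 0.108], 0.73)]
scene sample_cup [([0.548, -0.586, 0.061], 0.7)]
scene forceps [([0.476, -0.593, 0.007], 0.46)]
1.0
```

View pics/top.png

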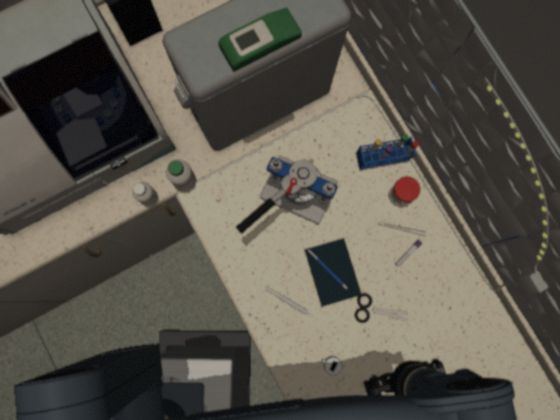

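View pics/scene.png

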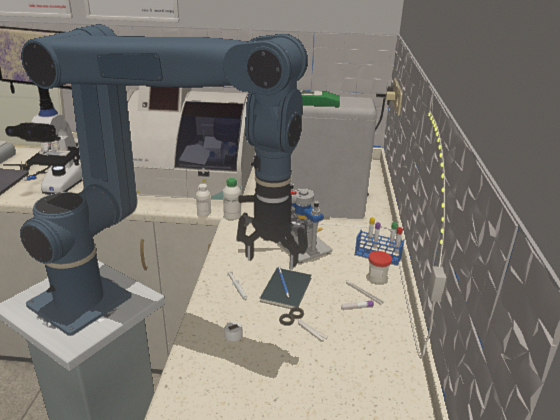

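The top view shows the screw head at about (303,175), the grip running from (240,228) to (272,203), the red lever near (292,186), and the rod caps near (276,162) and (328,190). I'll enlarge that area next.

Run:
```python
from h import *
b=cv2.cvtColor(cv2.imread('pics/top.png'),cv2.COLOR_BGR2RGB)
save('crop.png',cv2.resize(b[145:240,225:350],None,fx=6,fy=6,interpolation=cv2.INTER_CUBIC))
h=b.astype(int); m=(h[...,0]>130)&(h[...,1]<80)&(h[...,2]<80)
ys,xs=np.nonzero(m[145:240,225:350]);print(sorted(zip(xs+225,ys+145)))
for p,z in [((303,175),.185),((240,228),.1735),((272,203),.1735),((276,162),.186),((328,190),.186)]: print(p,ray('top',p,z).round(3))
```

```text
[]
(303, 175) [ 0.567 -0.317  0.185]
(240, 228) [ 0.448 -0.181  0.174]
(272, 203) [ 0.505 -0.25   0.174]
(276, 162) [ 0.595 -0.257  0.186]
(328, 190) [ 0.534 -0.372  0.186]
```

View pics/crop.png

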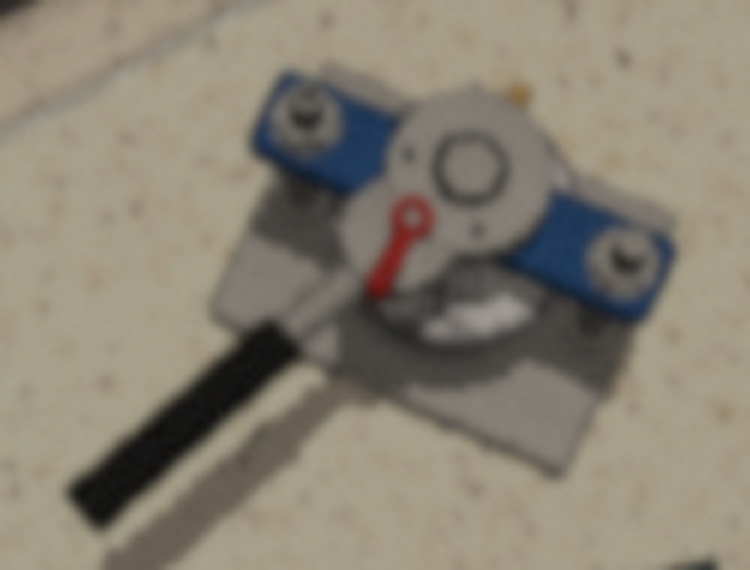

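Run:
```python
from h import *
f=lambda x,y:(225+(x-2.5)/6,145+(y-2.5)/6)
P={k:ray('top',f(*p),z)[:2] for k,p,z in [('hex',(470,168),.19),('capL',(306,118),.186),('capR',(624,256),.186),('hinge',(411,217),.192),('tip',(378,288),.204),('g1',(275,340),.1735),('g2',(88,508),.1735)]}
for k in P: print(k,P[k].round(4))
c=(P['capL']+P['capR'])/2; print('mid',c, 'sep',np.linalg.norm(P['capL']-P['capR']))
ang=lambda v:np.degrees(np.arctan2(v[1],v[0]))
print('vessel y',ang(P['capL']-P['capR']),'handle',ang(P['g2']-P['hex']),ang(P['g2']-P['g1']),'lever',ang(P['tip']-P['hinge']))
for k in P: print(k,np.linalg.norm(P[k]-P['hex']),np.linalg.norm(P[k]-c))
s=state(); print(R.from_quat(s['tcp_rot']).as_matrix().round(3)); print(camera_info('wrist'))
```

```text
hex [ 0.5714 -0.3167]
capL [ 0.5902 -0.2563]
capR [ 0.5403 -0.3738]
hinge [ 0.5521 -0.2952]
tip [ 0.523 -0.283]
g1 [ 0.509  -0.2462]
g2 [ 0.4454 -0.1791]
mid [ 0.56521358 -0.31502424] sep 0.12763544771103894
vessel y 66.9986561382371 handle 132.45862830959416 133.41992554798045 lever 157.3734546954601
hex 0.0 0.006392443888115153
capL 0.06329249096840897 0.06381772385551947
capR 0.06497069355438609 0.06381772385551947
hinge 0.028925337233106436 0.023805380864515387
tip 0.05898163680135846 0.052996231313543356
g1 0.09412209837016829 0.08883335572990628
g2 0.18657382613022103 0.1811917143907459
[[ 0.954  0.298  0.   ]
 [ 0.298 -0.954  0.   ]
 [ 0.    -0.    -1.   ]]
{'mtx': array([[349.06116676,   0.        , 279.98326292],
       [  0.        , 349.06116676, 210.71327261],
       [  0.        ,   0.        ,   1.        ]]), 'tool_from_camera': array([[-2.45940150e-04, -9.64173810e-01, -2.65271189e-01,
         6.60806844e-02],
       [ 9.99999939e-01, -1.70835798e-04, -3.06195079e-04,
         7.97952771e-04],
       [ 2.49907461e-04, -2.65271248e-01,  9.64173793e-01,
        -1.33766330e-01],
       [ 0.00000000e+00,  0.00000000e+00,  0.00000000e+00,
         1.00000000e+00]])}
```

```bash
cat >> h.py <<'E'
A=np.array([.570,-.317])
def pose():
    s=state(); M=R.from_quat(s['tcp_rot']).as_matrix(); return np.array(s['tcp_pos']),M
def hd(M): return np.degrees(np.arctan2(M[1,0],M[0,0]))
def Rh(h): h=np.radians(h);c,s=np.cos(h),np.sin(h); return np.array([[c,s,0],[s,-c,0],[0,0,-1.]])
def row(p0,M0,p,h,claw):
    t=M0.T@(np.array(p)-p0)/.2; r=np.degrees(R.from_matrix(M0.T@Rh(h)).as_rotvec())/30
    return ' '.join('%.3f'%v for v in [*t,*r])+' %.2f'%claw
def plan(p,h,claw,n):
    p0,M0=pose();h0=hd(M0);dh=(h-h0+180)%360-180;p=np.array(p);q=p0;M=M0
    for k in range(n):
        print(row(q,M,p0+(p-p0)*(k+1)/n,h0+dh*(k+1)/n,claw)); q=p0+(p-p0)*(k+1)/n; M=Rh(h0+dh*(k+1)/n)
E
python3 - <<'E'
from h import *
plan([.49,-.30,.31],133,0,4)
E
```

```text
0.473 -0.116 -0.088 -0.000 -0.000 -0.964 0.00
0.470 0.127 -0.088 0.000 0.000 -0.964 0.00
0.350 0.339 -0.088 0.000 0.000 -0.964 0.00
0.142 0.465 -0.088 0.000 0.000 -0.964 0.00
```

Emit:
carry_out(moves="0.47 -0.116 -0.1 0 0 -0.964 0;0.47 -0.116 -0.1 0 0 -0.964 0;0.47 -0.116 -0.1 0 0 -0.964 0;0.47 -0.116 -0.1 0 0 -0.964 0")

```text
t: 1.4
tcp_pos: [0.2409, -0.4503, 0.2601]
tcp_rot: [0.918, 0.396, -0.0, 0.001]
contact_force: [0.1, 1.1, -0.7]
opening: 0.33
gripper_force: 0.0
```

Emit:
carry_out(moves="0.47 0.127 -0.1 0 0 -0.964 0;0.47 0.127 -0.1 0 0 -0.964 0;0.47 0.127 -0.1 0 0 -0.964 0;0.47 0.127 -0.1 0 0 -0.964 0")

```text
t: 1.8
tcp_pos: [0.3242, -0.3998, 0.2799]
tcp_rot: [0.79, 0.613, -0.0, 0.001]
contact_force: [0.1, -0.5, 0.5]
opening: -0.001
gripper_force: 0.0
```

Emit:
carry_out(moves="0.35 0.34 -0.1 0 0 -0.964 0;0.35 0.34 -0.1 0 0 -0.964 0;0.35 0.34 -0.1 0 0 -0.964 0;0.35 0.34 -0.1 0 0 -0.964 0")

```text
t: 2.2
tcp_pos: [0.4078, -0.3493, 0.2997]
tcp_rot: [0.612, 0.791, -0.0, 0.0]
contact_force: [-0.1, 0.1, 0.5]
opening: 0.001
gripper_force: 0.0
```

Emit:
carry_out(moves="0.14 0.465 -0.1 0 0 -0.964 0;0.14 0.465 -0.1 0 0 -0.964 0;0.14 0.465 -0.1 0 0 -0.964 0;0.14 0.465 -0.1 0 0 -0.964 0;0.14 0.465 -0.1 0 0 -0.964 0")

```text
t: 2.7
tcp_pos: [0.4902, -0.3001, 0.3192]
tcp_rot: [0.398, 0.917, -0.0, -0.0]
contact_force: [0.0, -0.0, -0.4]
opening: -0.001
gripper_force: 0.0
```

Run:
```python
from h import *
p,M=pose();print(p,hd(M),state()['contact_force'],state()['opening'],state()['joint_pos'])
w=snapshot('wrist');save('w1.png',w)
for n in ['lever_tip','handle_grip','screw_mark']: print(n,[(np.round(d['position'],3).tolist(),round(d['confidence'],2)) for d in look_for(n,'wrist')[:2]])
```

```text
[ 0.49017635 -0.30009797  0.31917995] 133.07819855031764 [ 0.04268625 -0.02988101 -0.35234415] -0.0012101195182377745 [-6.65983743e-01  2.22134960e-01  4.53037288e-01  1.80184385e+00
 -7.40113664e-05  1.52956183e-01]
lever_tip [([0.546, -0.292, 0.192], 0.62)]
handle_grip [([0.523, -0.269, 0.184], 0.98)]
screw_mark [([0.568, -0.316, 0.19], 0.55)]
```

View pics/w1.png

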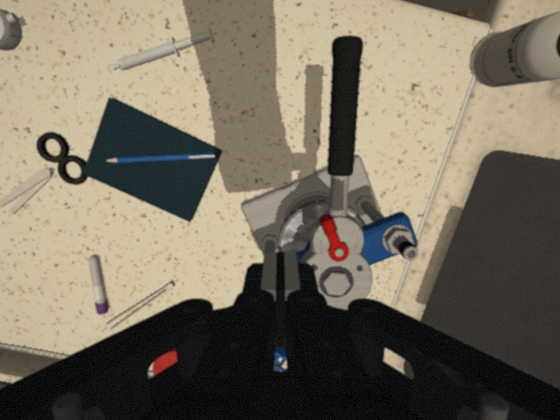

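The wrist view shows the hex at (338,282), the lever hinge at (339,253), the tab at (326,221) and the grip axis from (347,40) to (341,172). I'll convert these to world positions.

```bash
cat >> h.py <<'E'
def wray(p,M,px,z):
    c=camera_info('wrist');T=np.array(c['tool_from_camera']);d=T[:3,:3]@np.linalg.inv(c['mtx'])@np.array([px[0],px[1],1.])
    o=p+M@T[:3,3];d=M@d;return (o+d*(z-o[2])/d[2])[:2]
ang=lambda v:np.degrees(np.arctan2(v[1],v[0]))
E
python3 - <<'E'
from h import *
p,M=pose()
P={k:wray(p,M,q,z) for k,q,z in [('hex',(338,282),.19),('hinge',(339,253),.192),('tip',(326,221),.205),('g1',(341,172),.1735),('g2',(347,40),.1735)]}
for k in P: print(k,P[k].round(4),np.linalg.norm(P[k]-P['hex']).round(4))
print(ang(P['g2']-P['g1']),ang(P['g2']-P['hex']),ang(P['tip']-P['hinge']))
E
```

```text
hex [ 0.5692 -0.3177] 0.0
hinge [ 0.5505 -0.2986] 0.0266
tip [ 0.5199 -0.285 ] 0.0591
g1 [ 0.5093 -0.2517] 0.0891
g2 [ 0.443  -0.1805] 0.1864
133.00262999845825 132.618884394423 156.05013625395011
```

```bash
sed -i 's/^A=.*/A=np.array([.5695,-.317])/' h.py
cat >> h.py <<'E'
def loc(h=133):
    p,M=pose();u=np.array([np.cos(np.radians(h)),np.sin(np.radians(h))]);v=np.array([u[1],-u[0]]);d=p[:2]-A
    s=state();F=np.array(s['contact_force'])
    print('t %.2f x %.4f y %.4f z %.4f hd %.1f  Fu %.1f Fv %.1f Fz %.1f open %.2f'%(s['t'],d@u,d@v,p[2],hd(M),F[:2]@u,F[:2]@v,F[2],s['opening']))
E
python3 - <<'E'
from h import *
loc()
plan([.4979,-.3017,.198],133,0,1)
E
```

```text
t 2.90 x 0.0666 y -0.0474 z 0.3193 hd 132.9  Fu -0.1 Fv -0.4 Fz -0.6 open 0.00
-0.033 0.028 0.607 0.000 -0.000 -0.002 0.00
```

Emit:
carry_out(moves="-0.03 0.02 0.25 0 0 0 0;-0.03 0.02 0.45 0 0 0 0;-0.03 0.02 0.6 0 0 0 0;-0.03 0.02 0.607 0 0 0 0;-0.03 0.02 0.607 0 0 0 0")

```text
t: 3.4
tcp_pos: [0.4961, -0.302, 0.1978]
tcp_rot: [0.399, 0.917, 0.0, -0.001]
contact_force: [-0.0, 0.4, 1.1]
opening: 0.003
gripper_force: 0.0
```

Run:
```python
from h import *
loc();w=snapshot('wrist');save('w2.png',w[120:400,180:460])
```

```text
t 3.40 x 0.0610 y -0.0435 z 0.1978 hd 133.0  Fu 0.3 Fv 0.3 Fz 1.1 open 0.00
```

View pics/w2.png

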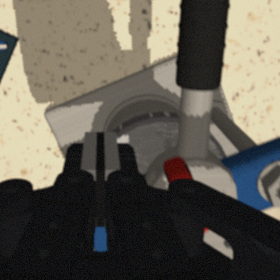

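The closed fingers are left of the red tab, which is at about (175,170) in the crop, and there is a clear gap. I'll push sideways along +y.

Emit:
carry_out(moves="0 0.03 0 0 0 0 0;0 0.05 0 0 0 0 0;0 0.06 0 0 0 0 0;0 0.07 0 0 0 0 0;0 0.08 0 0 0 0 0")

```text
t: 3.95
tcp_pos: [0.5082, -0.2915, 0.1985]
tcp_rot: [0.399, 0.917, -0.001, -0.0]
contact_force: [-1.6, -0.6, 1.2]
opening: -0.0
gripper_force: 1.1
```

Emit:
carry_out(moves="0 0.01 0 0 0 0 0;0 0.02 0 0 0 0 0;0 0.03 0 0 0 0 0")

```text
t: 4.25
tcp_pos: [0.5127, -0.2868, 0.1976]
tcp_rot: [0.399, 0.917, 0.0, -0.0]
contact_force: [-1.2, -0.6, -0.4]
opening: 0.0
gripper_force: 0.6
```

Emit:
carry_out(moves="0 0.01 0 0 0 0 0;0 0.02 0 0 0 0 0;0 0.03 0 0 0 0 0")

```text
t: 4.55
tcp_pos: [0.5176, -0.2827, 0.1978]
tcp_rot: [0.398, 0.917, 0.0, 0.0]
contact_force: [0.3, -0.6, -0.0]
opening: -0.0
gripper_force: 0.3
```

Run:
```python
from h import *
loc();w=snapshot('wrist');save('w3.png',w[120:400,180:460])
```

```text
t 4.55 x 0.0605 y -0.0146 z 0.1978 hd 133.0  Fu -0.6 Fv -0.2 Fz -0.0 open -0.00
```

View pics/w3.png

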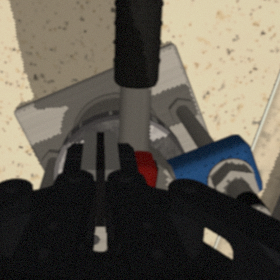

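Emit:
carry_out(moves="0 0.01 0 0 0 0 0;0 0.02 0 0 0 0 0")

```text
t: 4.8
tcp_pos: [0.5202, -0.2802, 0.1978]
tcp_rot: [0.399, 0.917, 0.0, -0.0]
contact_force: [-1.2, 0.5, -0.1]
opening: -0.0
gripper_force: 0.3
```

Emit:
carry_out(moves="0 -0.05 0 0 0 0 0;0 -0.1 0 0 0 0 0;0 -0.12 -0.25 0 0 0 0;0 -0.12 -0.4 0 0 0 0;0 -0.12 -0.4 0 0 0 0.5")

```text
t: 5.3
tcp_pos: [0.5032, -0.2986, 0.2837]
tcp_rot: [0.399, 0.917, -0.001, 0.005]
contact_force: [0.3, -0.2, 0.2]
opening: 0.159
gripper_force: 0.0
```

Run:
```python
from h import *
loc();p,M=pose();w=snapshot('wrist');save('w4.png',w[150:390,200:480])
plan([*(A+.14*np.array([np.cos(np.radians(132.7)),np.sin(np.radians(132.7))])),.26],132.7,.5,1)
plan([*(A+.14*np.array([np.cos(np.radians(132.7)),np.sin(np.radians(132.7))])),.166],132.7,.5,1)
```

```text
t 5.30 x 0.0587 y -0.0360 z 0.2837 hd 133.0  Fu -0.4 Fv 0.0 Fz 0.2 open 0.16
0.405 0.183 0.105 0.002 0.013 0.009 0.50
0.409 0.182 0.575 0.002 0.013 0.009 0.50
```

View pics/w4.png

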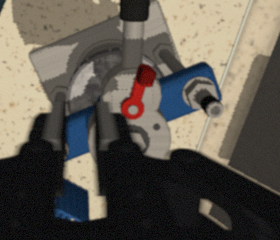

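The lever is now over on tighten, with its tab clockwise of the handle line. Next I straddle the grip.

Emit:
carry_out(moves="0.2 0.1 0 0 0 0 0.45;0.405 0.183 0 0 0 0 0.45;0.405 0.183 0 0 0 0 0.45;0.405 0.183 0 0 0 0 0.45")

```text
t: 5.75
tcp_pos: [0.4734, -0.212, 0.2771]
tcp_rot: [0.398, 0.917, -0.0, -0.0]
contact_force: [0.3, -0.9, 0.7]
opening: 0.448
gripper_force: 0.0
```

Run:
```python
from h import *
loc();p,M=pose();w=snapshot('wrist');save('w5.png',w[100:400,130:430])
plan([*(A+.14*np.array([np.cos(np.radians(132.7)),np.sin(np.radians(132.7))])),.166],132.7,.5,1)
```

```text
t 5.75 x 0.1424 y 0.0014 z 0.2771 hd 133.1  Fu -0.8 Fv -0.4 Fz 0.7 open 0.45
-0.007 -0.002 0.556 -0.001 0.000 0.011 0.50
```

View pics/w5.png

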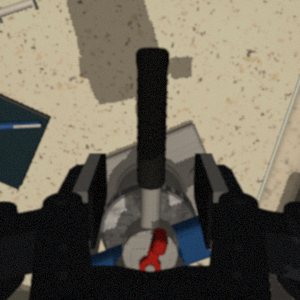

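The grip is centred between the fingers. I'll descend and check how close the grey box is.

Emit:
carry_out(moves="-0.007 -0.002 0.2 0 0 0 0.45;-0.007 -0.002 0.4 0 0 0 0.45;-0.007 -0.002 0.556 0 0 0 0.45;-0.007 -0.002 0.556 0 0 0 0.45;-0.007 -0.002 0.556 0 0 0 0.45")

```text
t: 6.3
tcp_pos: [0.4745, -0.2145, 0.1665]
tcp_rot: [0.399, 0.917, 0.0, -0.001]
contact_force: [-0.7, -0.6, -0.3]
opening: 0.45
gripper_force: 0.0
```

Run:
```python
from h import *
loc()
for q in [(213,147),(280,120),(345,85)]: print(ray('top',q,0).round(3))
for q in [(190,98),(350,25)]: print(ray('top',q,.25).round(3))
```

```text
t 6.30 x 0.1397 y 0.0004 z 0.1665 hd 133.0  Fu 0.0 Fv -0.9 Fz -0.3 open 0.45
[ 0.682 -0.095  0.   ]
[ 0.758 -0.268  0.   ]
[ 0.859 -0.439  0.   ]
[ 0.715 -0.072  0.25 ]
[ 0.891 -0.414  0.25 ]
```

Emit:
carry_out(moves="-0.004 -0.073 0 0 0 -0.2 0.45;-0.015 -0.146 0 0 0 -0.4 0.45;-0.034 -0.216 0 0 0 -0.6 0.45;-0.061 -0.285 0 0 0 -0.8 0.45;-0.094 -0.35 0 0 0 -1 0.45")

```text
t: 6.8
tcp_pos: [0.4377, -0.2769, 0.1703]
tcp_rot: [0.145, 0.989, -0.001, 0.002]
contact_force: [1.1, 1.8, -0.8]
opening: 0.451
gripper_force: 0.8
```

Run:
```python
from h import *
loc(163);w=snapshot('wrist');save('w6.png',w[100:400,130:430])
```

```text
t 6.80 x 0.1378 y -0.0002 z 0.1703 hd 163.3  Fu -0.5 Fv 2.0 Fz -0.8 open 0.45
```

View pics/w6.png

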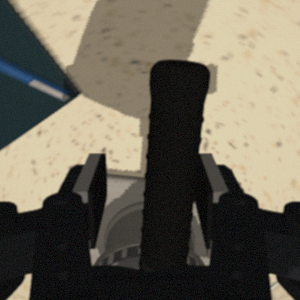

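The handle is following against the right finger at about 2 N, so it free-wheels. I'll continue anticlockwise.

Emit:
carry_out(moves="-0.004 -0.073 0 0 0 -0.2 0.45;-0.015 -0.146 0 0 0 -0.4 0.45;-0.034 -0.216 0 0 0 -0.6 0.45;-0.061 -0.285 0 0 0 -0.8 0.45;-0.094 -0.35 0 0 0 -1 0.45")

```text
t: 7.35
tcp_pos: [0.4351, -0.3491, 0.1699]
tcp_rot: [-0.114, 0.993, -0.001, 0.001]
contact_force: [0.4, 2.8, 1.5]
opening: 0.45
gripper_force: 0.6
```

Emit:
carry_out(moves="-0.004 -0.073 0 0 0 -0.2 0.45;-0.015 -0.146 0 0 0 -0.4 0.45;-0.034 -0.216 0 0 0 -0.6 0.45;-0.061 -0.285 0 0 0 -0.8 0.45;-0.094 -0.35 0 0 0 -1 0.45")

```text
t: 7.85
tcp_pos: [0.4688, -0.4132, 0.1697]
tcp_rot: [-0.367, 0.93, -0.002, 0.0]
contact_force: [-1.7, 1.0, 0.9]
opening: 0.45
gripper_force: 1.1
```

Run:
```python
from h import *
loc(223);print(state()['joint_pos'])
```

```text
t 7.85 x 0.1393 y -0.0017 z 0.1697 hd -136.9  Fu 0.6 Fv 1.9 Fz 0.9 open 0.45
[-8.29444485e-01  3.02231875e-01  2.49371093e-01  1.51471727e+00
 -5.88313815e-04 -1.58206900e+00]
```

Emit:
carry_out(moves="-0.004 0.073 0 0 0 0.2 0.45;-0.015 0.146 0 0 0 0.4 0.45;-0.034 0.216 0 0 0 0.6 0.45;-0.061 0.285 0 0 0 0.8 0.45;-0.094 0.35 0 0 0 1 0.45")

```text
t: 8.35
tcp_pos: [0.4355, -0.3501, 0.1697]
tcp_rot: [-0.11, 0.994, -0.004, 0.002]
contact_force: [1.6, -3.5, -2.3]
opening: 0.451
gripper_force: 1.7
```

Emit:
carry_out(moves="-0.001 0.037 0 0 0 0.1 0.45;-0.004 0.073 0 0 0 0.2 0.45;-0.009 0.11 0 0 0 0.3 0.45;-0.015 0.146 0 0 0 0.4 0.45")

```text
t: 8.75
tcp_pos: [0.4319, -0.3211, 0.1699]
tcp_rot: [-0.007, 1.0, -0.003, 0.002]
contact_force: [0.2, -3.8, -1.2]
opening: 0.448
gripper_force: 1.7
```

Run:
```python
from h import *
p,M=pose();loc(hd(M))
```

```text
t 8.75 x 0.1377 y -0.0023 z 0.1699 hd -179.3  Fu -0.1 Fv -3.8 Fz -1.2 open 0.45
```

Emit:
carry_out(moves="-0.001 0.037 0 0 0 0.1 0.45;-0.004 0.073 0 0 0 0.2 0.45;-0.009 0.11 0 0 0 0.3 0.45;-0.015 0.146 0 0 0 0.4 0.45")

```text
t: 9.15
tcp_pos: [0.4343, -0.2919, 0.1699]
tcp_rot: [0.098, 0.995, -0.003, 0.002]
contact_force: [-1.3, -3.7, -1.5]
opening: 0.451
gripper_force: 1.7
```

Emit:
carry_out(moves="-0.001 0.037 0 0 0 0.1 0.45;-0.004 0.073 0 0 0 0.2 0.45;-0.009 0.11 0 0 0 0.3 0.45;-0.015 0.146 0 0 0 0.4 0.45")

```text
t: 9.55
tcp_pos: [0.4428, -0.2637, 0.1699]
tcp_rot: [0.202, 0.979, -0.003, 0.002]
contact_force: [0.2, -3.6, -2.1]
opening: 0.45
gripper_force: 1.7
```

Emit:
carry_out(moves="-0.001 0.037 0 0 0 0.1 0.45;-0.004 0.073 0 0 0 0.2 0.45;-0.009 0.11 0 0 0 0.3 0.45;-0.015 0.146 0 0 0 0.4 0.45")

```text
t: 9.95
tcp_pos: [0.457, -0.2379, 0.1699]
tcp_rot: [0.303, 0.953, -0.002, 0.003]
contact_force: [-0.3, -3.4, -0.9]
opening: 0.452
gripper_force: 1.6
```

Emit:
carry_out(moves="-0.001 0.037 0 0 0 0.1 0.45;-0.004 0.073 0 0 0 0.2 0.45;-0.009 0.11 0 0 0 0.3 0.45;-0.015 0.146 0 0 0 0.4 0.45")

```text
t: 10.35
tcp_pos: [0.476, -0.216, 0.1699]
tcp_rot: [0.401, 0.916, -0.003, 0.003]
contact_force: [-1.7, -4.9, -0.9]
opening: 0.451
gripper_force: 2.2
```

Run:
```python
from h import *
p,M=pose();loc(hd(M))
```

```text
t 10.35 x 0.1376 y -0.0002 z 0.1699 hd 132.7  Fu -2.4 Fv -4.6 Fz -0.9 open 0.45
```

Emit:
carry_out(moves="0 0.018 0 0 0 0.05 0.45;-0.001 0.037 0 0 0 0.1 0.45;-0.002 0.055 0 0 0 0.15 0.45;-0.004 0.073 0 0 0 0.2 0.45")

```text
t: 10.75
tcp_pos: [0.4867, -0.207, 0.1699]
tcp_rot: [0.448, 0.894, -0.003, 0.003]
contact_force: [-4.0, -5.4, 0.1]
opening: 0.453
gripper_force: 2.7
```

Emit:
carry_out(moves="0 0.018 0 0 0 0.05 0.45;-0.001 0.037 0 0 0 0.1 0.45;-0.002 0.055 0 0 0 0.15 0.45;-0.004 0.073 0 0 0 0.2 0.45")

```text
t: 11.15
tcp_pos: [0.4984, -0.199, 0.1698]
tcp_rot: [0.494, 0.869, -0.003, 0.002]
contact_force: [-3.2, -6.1, 0.6]
opening: 0.456
gripper_force: 3.1
```

Run:
```python
from h import *
p,M=pose();loc(hd(M))
```

```text
t 11.15 x 0.1377 y -0.0007 z 0.1698 hd 120.8  Fu -3.6 Fv -5.9 Fz 0.6 open 0.46
```

Emit:
carry_out(moves="0 0.018 0 0 0 0.05 0.45;-0.001 0.037 0 0 0 0.1 0.45;-0.002 0.055 0 0 0 0.15 0.45;-0.004 0.073 0 0 0 0.2 0.45")

```text
t: 11.55
tcp_pos: [0.5108, -0.1922, 0.1698]
tcp_rot: [0.539, 0.842, -0.003, 0.002]
contact_force: [-5.3, -5.2, 1.5]
opening: 0.45
gripper_force: 3.5
```

Emit:
carry_out(moves="0 0.018 0 0 0 0.05 0.45;-0.001 0.037 0 0 0 0.1 0.45;-0.002 0.055 0 0 0 0.15 0.45;-0.004 0.073 0 0 0 0.2 0.45")

```text
t: 11.95
tcp_pos: [0.5239, -0.1868, 0.1697]
tcp_rot: [0.582, 0.813, -0.004, 0.002]
contact_force: [-6.2, -5.1, 1.9]
opening: 0.455
gripper_force: 4.0
```

Run:
```python
from h import *
p,M=pose();loc(hd(M))
```

```text
t 11.95 x 0.1380 y -0.0014 z 0.1697 hd 108.8  Fu -2.8 Fv -7.5 Fz 1.9 open 0.45
```

Emit:
carry_out(moves="0 0.018 0 0 0 0.05 0.45;-0.001 0.037 0 0 0 0.1 0.45;-0.002 0.049 0 0 0 0.133 0.45")

```text
t: 12.25
tcp_pos: [0.5329, -0.1838, 0.1697]
tcp_rot: [0.61, 0.792, -0.004, 0.001]
contact_force: [-7.6, -4.3, 1.5]
opening: 0.449
gripper_force: 4.2
```

Run:
```python
from h import *
p,M=pose();loc(hd(M));print(state()['gripper_force'],state()['moment'])
```

```text
t 12.25 x 0.1381 y -0.0014 z 0.1697 hd 104.8  Fu -2.2 Fv -8.5 Fz 1.5 open 0.45
4.227876663208008 [-1.05372494  1.57843394  0.16091634]
```

The pull is about 9 N by force and pad readings, within the firm band. I'll centre the fingers off the grip and lift clear.

Emit:
carry_out(moves="0 -0.02 0 0 0 0 0.45;0 -0.035 0 0 0 0 0.45;0 -0.035 0 0 0 0 0.45")

```text
t: 12.55
tcp_pos: [0.5275, -0.1843, 0.1693]
tcp_rot: [0.609, 0.793, -0.001, 0.002]
contact_force: [-3.5, -3.1, 3.1]
opening: 0.447
gripper_force: 2.4
```

Run:
```python
from h import *
p,M=pose();loc(hd(M));print(state()['gripper_force']);w=snapshot('wrist');save('w7.png',w[100:400,130:430])
```

```text
t 12.55 x 0.1391 y -0.0064 z 0.1693 hd 104.9  Fu -2.1 Fv -4.2 Fz 3.1 open 0.45
2.3984234780073166
```

View pics/w7.png

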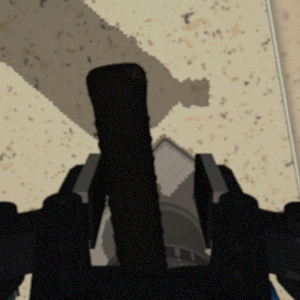

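The left finger still touches the grip at about 4 N, so I'll back off further.

Emit:
carry_out(moves="0 -0.01 0 0 0 0 0.45;0 -0.02 0 0 0 0 0.45;0 -0.02 0 0 0 0 0.45")

```text
t: 12.9
tcp_pos: [0.5235, -0.1831, 0.1669]
tcp_rot: [0.608, 0.794, 0.001, 0.0]
contact_force: [-0.8, -0.8, 0.9]
opening: 0.45
gripper_force: 0.7
```

Run:
```python
from h import *
p,M=pose();loc(hd(M));print(state()['gripper_force']);w=snapshot('wrist');save('w8.png',w[100:400,130:430])
```

```text
t 12.90 x 0.1412 y -0.0097 z 0.1669 hd 105.0  Fu -0.6 Fv -1.0 Fz 0.9 open 0.45
0.7427350804209709
```

View pics/w8.png

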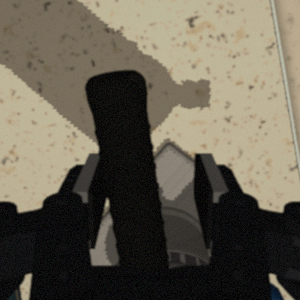

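Emit:
carry_out(moves="0 -0.01 0 0 0 0 0.45;0 -0.025 0 0 0 0 0.45;0 -0.025 0 0 0 0 0.45")

```text
t: 13.25
tcp_pos: [0.5183, -0.1844, 0.1665]
tcp_rot: [0.608, 0.794, 0.0, -0.0]
contact_force: [0.1, -0.0, 0.1]
opening: 0.452
gripper_force: 0.0
```

Run:
```python
from h import *
p,M=pose();loc(hd(M));print(state()['gripper_force']);w=snapshot('wrist');save('w9.png',w[100:400,130:430])
a=cv2.imread('pics/w8.png',0);b=cv2.imread('pics/w9.png',0)
for im in (a,b):
  for r in (90,110,130,240): 
    xs=np.nonzero(im[r]<45)[0]; print(r,xs.min(),xs.max(),len(xs))
```

```text
t 13.25 x 0.1414 y -0.0150 z 0.1665 hd 105.0  Fu -0.0 Fv 0.1 Fz 0.1 open 0.45
0.0
90 86 146 61
110 91 146 56
130 96 149 54
240 0 299 247
90 88 147 60
110 93 148 56
130 99 151 53
240 0 299 245
```

Emit:
carry_out(moves="0 0 0 0 0 0 0.45;0 0 0 0 0 0 0.45;0 0 0 0 0 0 0.45")

```text
t: 13.6
tcp_pos: [0.5185, -0.1847, 0.1667]
tcp_rot: [0.608, 0.794, 0.0, -0.0]
contact_force: [-0.5, -0.2, -0.0]
opening: 0.45
gripper_force: 0.0
```

Run:
```python
from h import *
p,M=pose();loc(hd(M));print(state()['gripper_force']);w=snapshot('wrist');save('w10.png',w[100:400,130:430])
for n in (7,8,9,10):
  im=cv2.imread(f'pics/w{n}.png',0)
  print(n,[(np.nonzero(im[r]<45)[0].min(),np.nonzero(im[r]<45)[0].max()) for r in (90,110,130,145)])
```

```text
t 13.60 x 0.1410 y -0.0149 z 0.1667 hd 105.0  Fu -0.1 Fv -0.5 Fz -0.0 open 0.45
0.0
7 [(np.int64(88), np.int64(146)), (np.int64(94), np.int64(146)), (np.int64(97), np.int64(148)), (np.int64(99), np.int64(150))]
8 [(np.int64(86), np.int64(146)), (np.int64(91), np.int64(146)), (np.int64(96), np.int64(149)), (np.int64(99), np.int64(151))]
9 [(np.int64(88), np.int64(147)), (np.int64(93), np.int64(148)), (np.int64(99), np.int64(151)), (np.int64(102), np.int64(154))]
10 [(np.int64(88), np.int64(147)), (np.int64(93), np.int64(148)), (np.int64(98), np.int64(151)), (np.int64(102), np.int64(154))]
```

The handle sprang back a few degrees on release. I'll re-pull to confirm the screw held, going slightly further.

Emit:
carry_out(moves="0 0.03 0 0 0 0 0.45;0 0.05 0 0 0 0 0.45;0 0.06 0 0 0 0 0.45;0 0.07 0 0 0 0 0.45;0 0.08 0 0 0 0 0.45")

```text
t: 14.15
tcp_pos: [0.5308, -0.1798, 0.1661]
tcp_rot: [0.609, 0.794, -0.002, -0.004]
contact_force: [-9.5, 1.7, 3.9]
opening: 0.444
gripper_force: 4.2
```

Emit:
carry_out(moves="0 0.012 0 0 0 0.033 0.45;0 0.024 0 0 0 0.067 0.45;-0.001 0.037 0 0 0 0.1 0.45")

```text
t: 14.45
tcp_pos: [0.5376, -0.1781, 0.1661]
tcp_rot: [0.629, 0.777, -0.002, -0.004]
contact_force: [-10.5, 2.0, 4.5]
opening: 0.448
gripper_force: 4.7
```

Run:
```python
from h import *
p,M=pose();loc(hd(M));print(state()['gripper_force'])
```

```text
t 14.45 x 0.1425 y -0.0024 z 0.1661 hd 102.0  Fu 4.2 Fv -9.8 Fz 4.5 open 0.45
4.664486199617386
```

The reading came back the same, so the screw held. The pull is now 9.8 N. I'll release.

Emit:
carry_out(moves="0 -0.02 0 0 0 0 0.45;0 -0.04 0 0 0 0 0.45;0 -0.06 0 0 0 0 0.45;0 -0.08 0 0 0 0 0.45;0 -0.09 0 0 0 0 0.45")

```text
t: 14.95
tcp_pos: [0.524, -0.1828, 0.1669]
tcp_rot: [0.629, 0.777, 0.001, 0.001]
contact_force: [-0.3, -0.6, 0.3]
opening: 0.45
gripper_force: 0.0
```

Emit:
carry_out(moves="0 0 0 0 0 0 0.5;0 0 0 0 0 0 0.6;0 0 0 0 0 0 0.6;0 0 0 0 0 0 0.6")

```text
t: 15.35
tcp_pos: [0.5238, -0.1826, 0.1668]
tcp_rot: [0.629, 0.777, 0.0, 0.0]
contact_force: [-0.5, -0.2, 0.4]
opening: 0.602
gripper_force: 0.0
```

Emit:
carry_out(moves="0 0 -0.1 0 0 0 0.6;0 0 -0.3 0 0 0 0.6;0 0 -0.5 0 0 0 0.6;0 0 -0.6 0 0 0 0.6;0 0 -0.6 0 0 0 0.6")

```text
t: 15.85
tcp_pos: [0.5253, -0.1834, 0.2913]
tcp_rot: [0.629, 0.777, 0.001, 0.004]
contact_force: [-0.4, 0.4, 0.1]
opening: 0.602
gripper_force: 0.0
```

Run:
```python
from h import *
p,M=pose();loc(hd(M));save('w11.png',snapshot('wrist'))
for n in ['buffer_bottle','sample_cup','forceps','saline_bottle']: snapshot('top') if n=='buffer_bottle' else 0; print(n,[np.round(d['position'],3).tolist() for d in look_for(n,'top')[:1]])
```

```text
t 15.85 x 0.1399 y -0.0154 z 0.2913 hd 102.0  Fu 0.4 Fv -0.3 Fz 0.1 open 0.60
buffer_bottle []
sample_cup []
forceps [[0.483, -0.577, 0.004]]
saline_bottle []
```

View pics/w11.png

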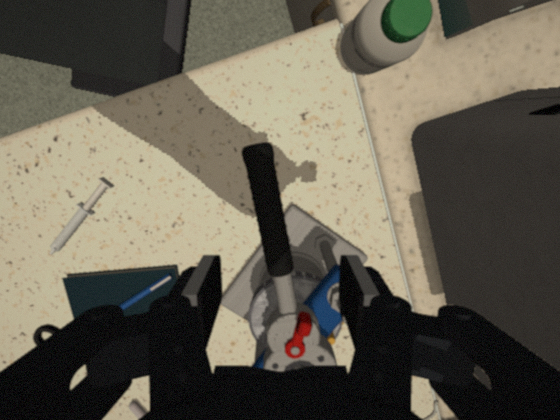

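The wrist picture shows the gripper clear above the handle, the red lever at (300,335) turned clockwise of the handle line (tighten), and the green-capped bottle standing untouched. I'm handing in the job.

```bash
python3 -c "
from station import *
print(close_job())"
```

```text
the job is handed in; nothing more can be done
None
```

The job is handed in: the lever was flipped to tighten, the free-wheel swing was done, the lid was clamped at about 9.8 N of pull on the grip (held when re-pulled), and the gripper let go and was lifted clear; the result of the judging was not shown to me.

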